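# Balance a sealed counterweight tube on a narrow saddle

## Robot

A 6-joint arm with a two-finger parallel gripper is mounted at the origin on a cart in front of the work surface, level with it; the furniture and walls round the work are solid. World frame = base frame: x ahead of the robot, y to its left, z up, the work surface at z = 0. Lengths are in mm, angles in rad, forces in N, time in s.
With the tool pointing down it reaches from about 350 to 975 mm from the base axis. Payload 7.1 kg.
Tool frame: the origin (TCP) lies midway between the tips of the shut fingers; the grasp point (between the pads) lies pinch_z behind it (pinch_z is the distance from the TCP to the grasp point, in mm); z points along the fingers, y is the line along which they close (so a half turn about z gives the same grasp; the last joint's range is limited). The gripper opens to 88 mm and grips with 3 to 60 N. Pads are 20 mm wide; open, the fingers measure 115 mm over their backs; the gripper's body (75 mm by 178 mm) begins 61 mm behind the grasp point.
Start: joints at [1.273, 0.423, 1.63, -0, 1.089, -0.019], TCP at [171.97, 600.859, 222.675] pointing down, gripper open.
Joint ranges: [-3, 3], [-0.9, 2.11], [0.09, 2.58], [-1.31, 4.45], [0.11, 2.69], [-2.54, 2.54]. Speed limits (rad/s): [2.39, 2.39, 3.01, 3.14, 3.14, 3.14].

## Interface

Orientations are given as a rotation vector (axis times angle).
In Python, from workcell import get_obs, get_image, close_job, pinch_z gives the robot as it stands.
- The arm moves only by the tool jog_arm, never from a script. Its argument "commands" is a list of rows, each a list of 3 entries, a list of its own where there are three numbers: the gripper command: -1 is shut, 1 is fully open, values between are in proportion, then the shift along the tool's x, y, z as a fraction of full scale, then the turn, a rotation vector about the tool's x, y, z as a fraction of full scale. In form: [[gripper, [tx, ty, tz], [rx, ry, rz]], ...]. A call has 1 to 10 rows; each row shifts and turns the commanded pose from where the row before left it, along the tool's axes as they then stand; what a row does not reach is not made up. Full scale, the value 1, is 0.1 m for a shift and 45 degrees for a turn. A row lasts 1/10 s, in which the tool goes at most 50 mm and 8.59 degrees, less where a joint would pass 70% of its speed; a pose out of reach is approached as far as the arm can. A call with a number of a shift or a turn outside -1 to 1 is refused whole. A call with a gripper value outside its range is refused whole. The fingers move at their own pace and stop on an object; the grip force is fixed at half the most. Time passes only in rows, so rows that do not move let the fingers close. It gives the time, the measured TCP pose, the force, the opening and the grip force at its end, in the units of the state.
- get_obs(): the state, without advancing time (a new reading comes with each control period).
- get_image(name): name is "scene" or "top" or "wrist"; returns a dict with "image" (400x640x3 uint8, blue, green, red), "z_map" (400x640 float32, mm along the optical axis (not along the pixel's ray), 0 where there is no reading), "intrinsics" (3x3 intrinsics, pixels), "k1" (the pictures are not rectified: a ray, as slopes to the right and down, at radius r is drawn at 1 + k1 r^2 times it, then the intrinsics apply), "eye" and "orientation" of the camera in the world; the wrist camera has in their place "mount" (4x4, takes a point from camera to tool coordinates, whose origin is the TCP and whose axes are the flange's). Camera axes: x right, y down, z forward; pixel columns grow to the right and rows downward; lengths in mm; the calibration is good to about 2 mm. A picture is of the moment at which its call begins: read the wrist's pose just before it.
- close_job(): hands the job in; it is judged then, once.
The state is a dict: "t": time; "qpos": joint angles; "qvel": joint speeds; "joint_torque": joint torques, N m; "ee_pos": TCP position; "orientation": TCP orientation; "ft_force": force on the tool from outside, world axes, zero at the start; "moment": the same for the moment, N m; "width": finger opening in mm; "grasp_force": force on a finger pad.
Only numpy, scipy, OpenCV 4.12 (cv2) and the standard library are available. Lean on these libraries where they do the work, as an engineer would, in place of code of your own. Each camera call takes 0.05 s, during which the arm holds its last target. There are 200 camera calls.

## Task

Take the sealed tube out of the sloped rest and lay it level, crosswise on the narrow upright saddle, so that it stays balanced there by itself. A steel slug is fixed somewhere inside it, so its balance point must be felt. Do not lay or drop the tube on the table, and leave the spray can, the blue wheel and the lone bearing by the table edge where they stand.

Things in the scene. Friction and masses are not known exactly. Their poses are not given: they have to be found in the camera images.
- tube_center (a point): Centre of the loose sealed aluminium tube, 240 mm long (x), 30 wide (y), 40 high (z), black end caps, ends alike, 0.4 to 0.6 kg. It starts on the rest's slope: +x end uphill, low end at the foot stop, z square to the slope. The hidden slug puts the balance point anywhere on the long axis up to 65 mm from this centre, towards either end.
- rest: Fixed grey steel rest, slope 35 degrees. Origin under its base plate (235 x 84 mm); x points uphill, z up. The slope plate is 56 mm wide; the tube's centre starts at x -13, y 0, z 112 mm. The low end has a foot stop 24 mm high and two cheeks 14 mm high (square to the slope) beside the tube's lowest 41 mm; elsewhere its sides are free.
- saddle_top (a point): Centre of the flat top of the fixed saddle, an upright steel blade on a 90 x 90 mm foot plate; the top lies 85 mm above the table and is 16 mm thick (x) by 64 mm long (y), z up. The tube goes crosswise on it: long axis of the tube along this x axis, either way round. Nothing but its foot plate surrounds the blade.
- oil_can: Bystander: spray can, 53 mm across, 182 mm tall, standing; origin under its centre.
- blue_wheel: Bystander: blue-tyred wheel lying flat, 100 mm across, 34 mm high; origin under its centre.
- bearing: Bystander: steel ball bearing lying flat near the table's front edge between rest and saddle, 32 mm across, 10 mm high; origin under its centre.

How it is judged (in metres and radians):
At the end, for the whole second after the job is handed in: The released tube lies across the saddle, level within 3.4 degrees, its underside at the saddle top (height within 7 mm), its centre within 90 mm of the saddle along the tube and 30 mm sideways, its long axis within 20 degrees of square across the blade, and it stays so (angle between tube_center's own z axis and vertical below 0.06 rad and z of tube_center in the frame of saddle_top between 0.013 and 0.027 m and x of tube_center in the frame of saddle_top between -0.09 and 0.09 m and y of tube_center in the frame of saddle_top between -0.03 and 0.03 m and angle between the x axis of tube_center and the x axis of saddle_top, either way round below 0.35 rad); the robot touches nothing.
It fails at once if the tube lies on the table (its centre lower than 50 mm above it) (height (world z) of tube_center below 0.05 m).
It fails at once if the spray can is moved more than 30 mm (distance of oil_can from where it was at the start of the episode above 0.03 m).
It fails at once if the blue wheel is moved more than 30 mm (distance of blue_wheel from where it was at the start of the episode above 0.03 m).
It fails at once if the bearing is moved more than 30 mm (distance of bearing from where it was at the start of the episode above 0.03 m).
It also fails if it takes over 58 s, if anything falls off the work surface, if the arm or the gripper's body presses on something with over 40 N, if the wrist force passes 120 N, or if a joint passes its speed limit or range.

## Working session

There is one attempt and no reset: what is moved stays moved. The work goes in short steps, Python scripts to look and compute and a tool call to move; the robot and the scene stay as the last step left them, time stands still between calls to the robot, and variables do not carry over. Pictures are saved under pics/ and viewed, at most 10 in all, crops included, and the job is handed in when it is done.

Besides the shell and the picture viewer there is one more tool, called after ">>>" as name(argument=value, ...) on one line, values as JSON. jog_arm: Moves the arm, as the interface text tells. Its arguments: {"type":"object","properties":{"commands":{"type":"array","items":{"type":"array"}}},"required":["commands"]}

```bash
mkdir -p pics; ls; cat > h.py <<'E'
import numpy as np, cv2
from scipy.spatial.transform import Rotation as R
from workcell import get_obs,get_image,close_job,pinch_z
def pts(im,obs=None):
    z=im["z_map"];h,w=z.shape;K=np.array(im["intrinsics"],float)
    u,v=np.meshgrid(np.arange(w),np.arange(h))
    xd=(u-K[0,2])/K[0,0];yd=(v-K[1,2])/K[1,1]
    x,y=xd.copy(),yd.copy()
    for _ in range(10):
        s=1+im["k1"]*(x*x+y*y);x,y=xd/s,yd/s
    P=np.stack([x*z,y*z,z],-1)
    if "mount" in im:
        M=np.array(im["mount"]);P=P@M[:3,:3].T+M[:3,3]
        Rt=R.from_rotvec(obs["orientation"]).as_matrix();P=P@Rt.T+np.array(obs["ee_pos"])
    else:
        o=np.array(im["orientation"],float)
        Rm=o if o.shape==(3,3) else R.from_rotvec(o).as_matrix()
        P=P@Rm.T+np.array(im["eye"])
    P[z<=0]=np.nan
    return P
E
python3 - <<'E'
from h import *
o=get_obs();print(o,pinch_z)
for n in("scene","top"):
    im=get_image(n);cv2.imwrite(f"pics/{n}.png",im["image"]);np.save(f"{n}_p.npy",pts(im));np.save(n+"_i.npy",im["image"])
    print(n,im["eye"],im["orientation"],im["k1"])
E
```

```text
pics
{'t': 0.0, 'qpos': array([ 1.27300250e+00,  4.23830389e-01,  1.63070170e+00,  2.29499982e-06,
        1.08859833e+00, -1.89824055e-02]), 'qvel': array([1.13402337e-05, 5.07373862e-04, 2.21200608e-03, 4.20285780e-04,
       7.14786869e-04, 1.76842577e-03]), 'joint_torque': array([-3.21849388e-03, -5.44614995e+01, -2.73667341e+01,  6.41892012e-02,
        2.29530578e-02, -1.53986175e-04]), 'ee_pos': array([171.80646017, 600.33438274, 221.90363   ]), 'orientation': array([-4.36506349e-01, -3.11087197e+00,  2.38459022e-03]), 'ft_force': array([-0.10631743,  0.17317214,  0.19284748]), 'moment': array([-0.0024211 , -0.00876892, -0.00112259]), 'grasp_force': 0.0, 'width': 87.85989217770485} 18.700000000000003
scene [ 180.84400562 -518.38564537  919.16015933] [-2.33875696  0.63969456 -0.24397782] -0.04823449057572859
top [ 482.62421758   93.38769627 1088.6171396 ] [-2.17399538  2.18182749 -0.05514696] -0.023107028638734678
```

View pics/top.png

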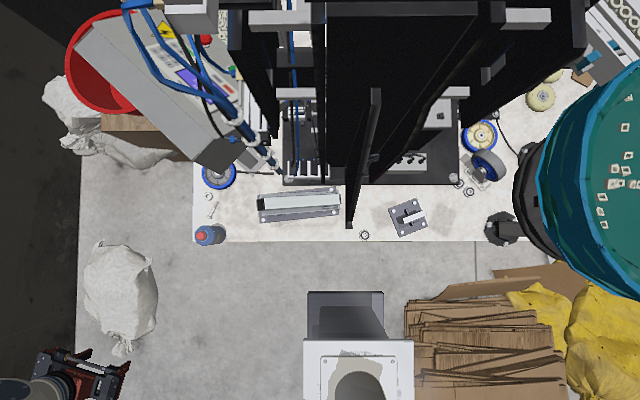

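View pics/scene.png

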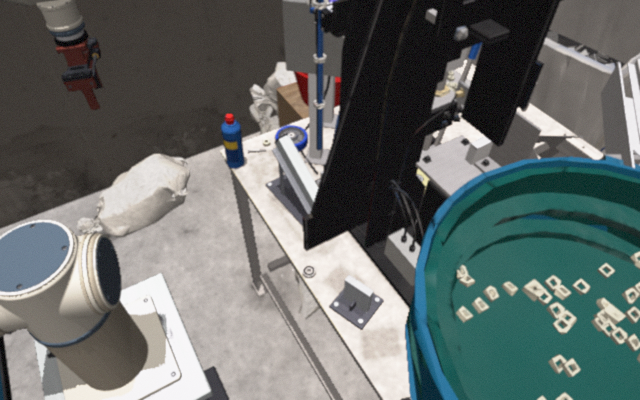

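The top view shows the tube on the rest at about (298,203), the saddle at (407,217), the bearing at (364,236), the can at (209,235) and the wheel at (218,174). A dark cabinet and a fin overhang at (350,200). Next I measure these.

```bash
python3 - <<'E'
from h import *
P=np.load("top_p.npy");I=np.load("top_i.npy")
S=np.load("scene_p.npy");J=np.load("scene_i.npy")
for n,(u,v) in dict(tl=(262,208),tm=(298,203),tr=(337,198),sad=(407,217),foot=(392,225),bear=(364,236),can=(209,235),wh=(218,174),fin=(349,222),fin2=(349,200),fin3=(360,150),table=(240,225),blk=(375,100),cabl=(300,172),table2=(450,215)).items(): print(n,P[v,u].round(0))
c=I[150:245,185:475];cv2.imwrite("pics/c1.png",cv2.resize(c,None,fx=2.75,fy=2.75,interpolation=cv2.INTER_CUBIC))
# height map grids
print("slice of top heights rows v, cols")
for v in range(100,236,12): print(v,[(int(P[v,u,2]) if np.isfinite(P[v,u,2]) else -1) for u in range(190,480,12)])
def box(P,x0,x1,y0,y1,z0,z1):
    m=(P[...,0]>x0)&(P[...,0]<x1)&(P[...,1]>y0)&(P[...,1]<y1)&(P[...,2]>z0)&(P[...,2]<z1);return P[m]
for n,Q in(("top",P),("scene",S)):
    q=box(Q,300,560,-120,120,70,100);print(n,"saddle",len(q))
    if len(q)>5:
        r=cv2.minAreaRect(q[:,:2].astype(np.float32));print(r,np.median(q[:,2]))
    q=box(Q,300,900,-400,500,100,1500)
    print("obst",len(q),np.nanmin(q,0),np.nanmax(q,0))
E
```

```text
tl [527. 246. 189.]
tm [542. 161. 138.]
tr [560.  58.  66.]
sad [ 506. -131.   83.]
foot [ 485. -105.    1.]
bear [453. -23.  -1.]
can [461. 387. 153.]
wh [634. 402.  30.]
fin [493.  30. 137.]
fin2 [543.  35. 226.]
fin3 [605.  35. 499.]
table [486. 343.  -1.]
blk [639.  30. 638.]
cabl [629. 159.  98.]
table2 [ 513. -275.    2.]
slice of top heights rows v, cols
100 [482, 617, 718, 691, 494, 508, 693, 621, 48, 27, 14, 643, 593, 591, 589, 634, 589, 588, 589, 594, 644, 262, 18, 595, 633]
112 [494, 481, 469, 669, 647, 508, 649, 619, 60, 65, 411, 607, 537, 537, 536, 619, 535, 534, 535, 593, 260, 258, 16, 594, 631]
124 [493, 494, 546, 472, 638, 511, 509, 597, 17, 449, 15, 583, 472, 471, 470, 588, 469, 468, 518, 579, 259, 258, 17, 592, 23]
136 [493, 495, 497, 457, 414, 554, 511, 481, 15, 399, 17, 544, 387, 386, 467, 559, 383, 421, 520, 183, 181, 18, 17, 28, 32]
148 [494, 327, 460, 415, 359, 5, -1, 3, 15, 330, 18, 492, 275, 276, 465, 523, 280, 419, 491, 43, 21, 19, 14, 6, 27]
160 [-728, 460, 419, 366, 8, 74, 6, 302, 15, 244, 18, 397, 126, 124, 462, 209, 276, 394, 88, 90, 19, 14, 15, -4, 74]

[... 363 characters left out ...]
, 67, 53, 29, 100, 0, -2, -2, 7, 5, 6, 0, 1, -1, 0, -2]
220 [-765, -2, 1, -2, -2, -2, 9, 7, 0, 0, 0, 3, 0, 95, 0, -3, 0, 9, 85, 5, 1, 3, 0, -1, 0]
232 [-758, 175, 129, 2, -1, -1, -3, -1, -1, 0, -1, -3, 0, 1, 0, 2, 1, 0, 10, 0, 0, 2, 0, 0, 0]
top saddle 146
((504.26654052734375, 3.5313491821289062), (239.21546936035156, 70.54203796386719), 72.96478271484375) 87.41887179750813
obst 81826 [ 374.06605257 -399.98432942  100.07017836] [899.73538168 499.99858665 866.07356104]
scene saddle 326
((518.790771484375, 0.301544189453125), (88.0367202758789, 231.8253173828125), 7.900265693664551) 86.182143859733
obst 70724 [ 361.0753512  -399.99282375  100.00911307] [899.99814243 440.70553551 670.85195057]
```

View pics/c1.png

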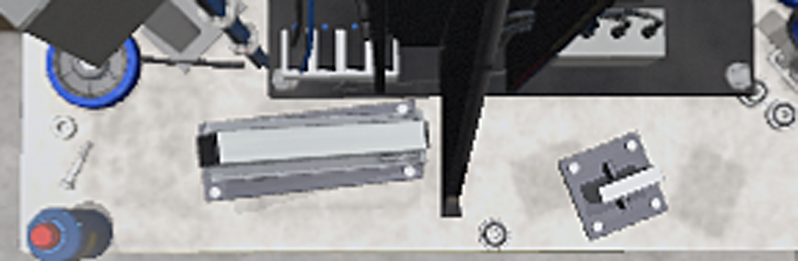

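```bash
python3 - <<'E'
from h import *
from scipy.optimize import least_squares
D={"top":np.load("top_p.npy"),"scene":np.load("scene_p.npy")}
def box(P,x0,x1,y0,y1,z0,z1):
    m=(P[...,0]>x0)&(P[...,0]<x1)&(P[...,1]>y0)&(P[...,1]<y1)&(P[...,2]>z0)&(P[...,2]<z1);return P[m]
for n,P in D.items():
    q=box(P,490,600,48,275,25,230)
    if len(q)<50: print(n,len(q));continue
    s=np.tan(np.radians(35))
    # normal = (-sin35*cos a, -sin35*sin a, cos35), a free; offset by robust peak at highest plane
    best=None
    for a in np.radians(np.arange(90,112,1)):
        d=q@np.array([-np.sin(.6109)*np.cos(a),-np.sin(.6109)*np.sin(a),np.cos(.6109)])
        h,e=np.histogram(d,np.arange(-200,300,3))
        if best is None or h.max()>best[0]: best=(h.max(),a,e[h.argmax()]+1.5)
    d0=best
    nrm=np.array([-np.sin(.6109)*np.cos(d0[1]),-np.sin(.6109)*np.sin(d0[1]),np.cos(.6109)])
    d=q@nrm;t=q[abs(d-d0[2])<8]
    r=cv2.minAreaRect(t[:,:2].astype(np.float32))
    print(n,d0,len(t),r,np.linalg.svd(t-t.mean(0))[2][2])
    i=t.mean(0);print(i,[np.percentile(t[:,k],[1,50,99]).round() for k in range(3)])
    # saddle
    q=box(P,440,580,-200,-60,76,96);r=cv2.minAreaRect(q[:,:2].astype(np.float32));print("saddle",len(q),r,np.median(q,0), q.mean(0))
    q=box(P,440,580,-220,-60,3,14);r=cv2.minAreaRect(q[:,:2].astype(np.float32));print("foot",len(q),r)
    for z in range(60,700,40):
        f=box(P,400,800,5,60,z,z+40);g=box(P,400,900,-230,-30,z,z+40);k=box(P,400,900,70,320,z,z+40)
        print(z,"fin",len(f),f.min(0)[:2].round() if len(f) else'',f[:,1].max().round() if len(f) else'',"sad-back",g[:,0].min().round() if len(g) else'',"rest-back",np.percentile(k[:,0],[0,50]).round() if len(k) else'')
E
```

```text
top (np.int64(611), np.float64(1.6755160819145565), np.float64(53.5)) 911 ((548.9905395507812, 147.94383239746094), (30.377269744873047, 200.3622283935547), 6.146890163421631) [-0.03384766  0.5697102  -0.82114835]
[547.88649351 154.31496414 132.47298907] [array([527., 548., 570.]), array([ 52., 158., 245.]), array([ 60., 136., 193.])]
saddle 148 ((508.02587890625, -149.64239501953125), (16.030736923217773, 64.2791748046875), 20.852031707763672) [ 508.77557687 -149.60858896   84.2369994 ] [ 507.99017821 -149.00351201   84.20031589]
foot 773 ((509.89654541015625, -140.89083862304688), (154.8282928466797, 137.57839965820312), 89.79102325439453)
60 fin 96 [477.  35.] 60.0 sad-back 490.0 rest-back [518. 628.]
100 fin 115 [477.  22.] 59.0 sad-back 607.0 rest-back [514. 554.]
140 fin 114 [480.  23.] 60.0 sad-back 607.0 rest-back [511. 548.]
180 fin 128 [507.  23.] 60.0 sad-back 607.0 rest-back [524. 549.]
220 fin 135 [520.  23.] 59.0 sad-back 606.0 rest-back [606. 655.]
260 fin 167 [529.  23.] 60.0 sad-back 607.0 rest-back [606. 625.]
300 fin 156 [540.  23.] 60.0 sad-back 606.0 rest-back [5
[... 1536 characters left out ...]
 38.0 sad-back 602.0 rest-back [611. 650.]
260 fin 738 [525.  21.] 38.0 sad-back 602.0 rest-back [604. 631.]
300 fin 728 [536.  22.] 37.0 sad-back 602.0 rest-back [588. 620.]
340 fin 813 [547.   5.] 38.0 sad-back 602.0 rest-back [587. 621.]
380 fin 751 [559.  20.] 39.0 sad-back 602.0 rest-back [588. 620.]
420 fin 731 [570.   5.] 37.0 sad-back 602.0 rest-back [589. 616.]
460 fin 753 [581.  12.] 39.0 sad-back 602.0 rest-back [589. 619.]
500 fin 771 [592.   7.] 39.0 sad-back 607.0 rest-back [603. 631.]
540 fin 772 [602.   5.] 38.0 sad-back 613.0 rest-back [613. 633.]
580 fin 363 [615.   6.] 37.0 sad-back 617.0 rest-back 
620 fin 0   sad-back 616.0 rest-back 
660 fin 0   sad-back 717.0 rest-back
```

```bash
python3 - <<'E'
from h import *
Q=np.concatenate([np.load(n+"_p.npy").reshape(-1,3) for n in("top","scene")])
Q=Q[np.isfinite(Q).all(1)&(Q[:,0]>440)&(Q[:,0]<800)]
print("min x (3rd smallest) per y bin (rows), z bins",list(range(20,620,60)))
for y in range(-270,340,20):
    row=[]
    for z in range(20,620,60):
        m=(Q[:,1]>=y)&(Q[:,1]<y+20)&(Q[:,2]>=z)&(Q[:,2]<z+60);x=np.sort(Q[m,0]);row.append(int(x[2]) if len(x)>2 else 0)
    print(y,row)
E
```

```text
min x (3rd smallest) per y bin (rows), z bins [20, 80, 140, 200, 260, 320, 380, 440, 500, 560]
-270 [625, 0, 0, 0, 0, 0, 0, 0, 0, 0]
-250 [623, 0, 0, 0, 0, 0, 0, 0, 0, 0]
-230 [623, 0, 0, 0, 0, 0, 0, 0, 0, 0]
-210 [606, 0, 0, 708, 722, 0, 718, 717, 717, 717]
-190 [505, 506, 703, 704, 710, 0, 717, 717, 717, 717]
-170 [480, 498, 649, 703, 708, 0, 717, 717, 717, 687]
-150 [489, 490, 647, 646, 706, 0, 717, 717, 717, 678]
-130 [485, 486, 647, 642, 705, 0, 717, 717, 717, 617]
-110 [610, 630, 647, 642, 705, 0, 719, 719, 719, 616]
-90 [616, 631, 646, 639, 707, 0, 0, 0, 0, 655]
-70 [620, 646, 658, 637, 658, 660, 685, 0, 0, 652]
-50 [601, 602, 601, 602, 602, 602, 602, 602, 607, 617]
-30 [603, 0, 639, 639, 655, 655, 655, 655, 654, 651]
-10 [602, 0, 633, 0, 655, 655, 655, 655, 651, 650]
10 [470, 471, 481, 509, 526, 542, 559, 576, 593, 610]
30 [470, 470, 479, 509, 525, 542, 559, 575, 593, 609]
50 [531, 655, 655, 655, 655, 654, 654, 655, 654, 654]
70 [528, 542, 655, 654, 654, 655, 654, 654, 652, 652]
90 [521, 534, 606, 606, 604, 602, 602, 603, 607, 616]
110 [519, 531, 689, 648, 661, 663, 673, 0, 698, 655]
130 [518, 518, 728, 782, 642, 644, 651, 660, 670, 655]
150 [573, 516, 530, 627, 633, 661, 668, 675, 698, 620]
170 [619, 514, 526, 0, 0, 725, 725, 615, 614, 0]
190 [608, 511, 523, 611, 604, 611, 606, 610, 604, 611]
210 [511, 508, 520, 611, 606, 611, 606, 610, 605, 612]
230 [510, 509, 507, 0, 0, 652, 652, 618, 0, 0]
250 [0, 0, 506, 0, 0, 627, 630, 621, 624, 639]
270 [0, 0, 0, 0, 0, 609, 609, 610, 0, 0]
290 [652, 652, 650, 651, 651, 588, 588, 588, 0, 0]
310 [648, 649, 648, 647, 648, 587, 588, 589, 0, 0]
330 [0, 0, 0, 0, 0, 651, 795, 612, 0, 0]
```

```bash
python3 - <<'E'
from h import *
o=get_obs();Rt=R.from_rotvec(o["orientation"]).as_matrix()
for n in("top","scene"):
    Q=np.load(n+"_p.npy").reshape(-1,3);Q=Q[np.isfinite(Q).all(1)]
    L=(Q-o["ee_pos"])@Rt; m=(abs(L[:,0])<160)&(abs(L[:,1])<200)&(L[:,2]<20)&(L[:,2]>-400);L=L[m]
    for z in range(-400,20,30):
        k=L[(L[:,2]>=z)&(L[:,2]<z+30)]
        if len(k)>3: print(n,z,len(k),"x",np.percentile(k[:,0],[1,99]).round(),"y",np.percentile(k[:,1],[1,99]).round())
    Q=Q[(Q[:,0]>575)&(Q[:,0]<680)&(Q[:,1]>60)&(Q[:,1]<330)]
    for z in (180,240,300,360):
        print(n,z)
        for y in range(60,330,10):
            k=Q[(Q[:,1]>=y)&(Q[:,1]<y+10)&(Q[:,2]>=z)&(Q[:,2]<z+60)]
            if len(k): print((y,len(k),int(np.min(k[:,0])),int(np.median(k[:,0]))),end=' ')
        print()
im=np.load("scene_i.npy")[90:250,200:400]
cv2.imwrite("pics/c2.png",cv2.resize(im,None,fx=3.6,fy=3.6,interpolation=cv2.INTER_CUBIC))
print(get_image("wrist")["mount"])
E
```

```text
top -340 128 x [-67. -63.] y [-35.  -1.]
top -310 556 x [-66. -60.] y [-56.  24.]
top -280 157 x [-66. -61.] y [-38.  26.]
top -250 182 x [-42. -22.] y [-33.  12.]
top -220 413 x [-43. -14.] y [-39.  22.]
top -190 530 x [-41.   1.] y [-42.  20.]
top -160 237 x [-36.  15.] y [-43.  14.]
top -130 1650 x [-36.  18.] y [-90.  86.]
top -100 445 x [-37.  23.] y [-83.  77.]
top -70 61 x [-16.   6.] y [-53.  53.]
top -40 115 x [-16.   7.] y [-54.  50.]
top -10 59 x [-16.   7.] y [-54.  51.]
top 180
(60, 22, 655, 655) (70, 19, 655, 655) (80, 20, 654, 655) (90, 9, 606, 607) (100, 17, 606, 646) (110, 15, 645, 658) (150, 12, 629, 632) (160, 15, 628, 652) (170, 1, 648, 648) (200, 23, 615, 616) (210, 4, 616, 616) (290, 1, 675, 675) (300, 1, 657, 657) 
top 240
(60, 27, 655, 655) (70, 27, 654, 655) (80, 25, 654, 655) (90, 12, 606, 606) (100, 12, 606, 607) (110, 5, 661, 661) (140, 1, 641, 641) (150, 17, 634, 638) (160, 15, 654, 658) (190, 27, 610, 621) (200, 34, 607, 615) (210, 19, 608, 614) 
top 300
(60, 28, 654, 655) (70, 29, 654, 655) (80, 32, 654, 655) (90, 20, 606, 606) (100, 6, 606, 606) (110, 
[... 1639 characters left out ...]
0, 627, 636) (270, 69, 619, 627) (280, 84, 609, 617) (290, 72, 598, 606) (300, 77, 588, 595) (310, 24, 587, 588) 
scene 360
(90, 164, 602, 608) (100, 41, 602, 604) (190, 34, 608, 618) (200, 126, 605, 618) (210, 52, 604, 612) (220, 54, 612, 677) (230, 153, 661, 671) (240, 141, 652, 660) (250, 21, 653, 654) (260, 91, 625, 636) (270, 151, 616, 627) (280, 142, 608, 617) (290, 157, 594, 606) (300, 141, 587, 595) (310, 31, 587, 590) 
[[ 1.49762050e-04 -9.65755817e-01 -2.59452655e-01  7.10521157e+01]
 [ 9.99999892e-01  3.03977989e-05  4.64073812e-04  4.09443441e-02]
 [-4.40295194e-04 -2.59452696e-01  9.65755717e-01 -1.63344178e+02]
 [ 0.00000000e+00  0.00000000e+00  0.00000000e+00  1.00000000e+00]]
```

View pics/c2.png

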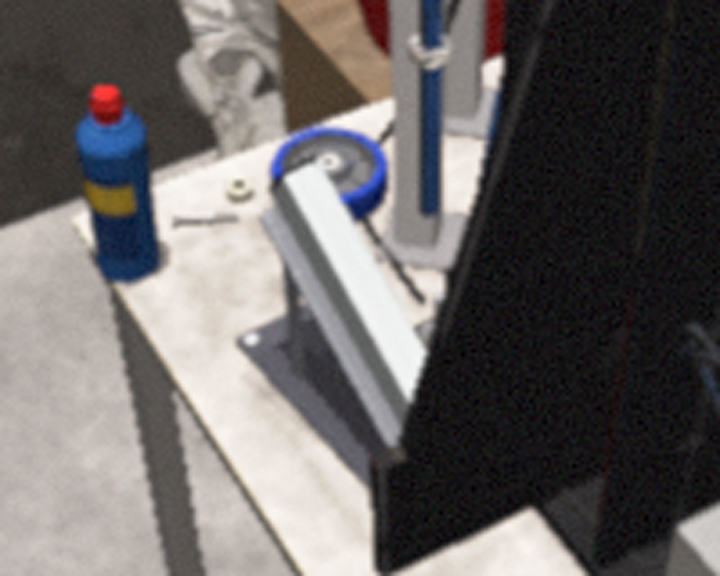

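```bash
cat >> h.py <<'E'
def rows(p0,r0,p1,r1,g,n=None):
    A=R.from_rotvec(r0);B=R.from_rotvec(r1);d=(A.inv()*B).as_rotvec();dp=np.array(p1,float)-p0
    if n is None: n=int(np.ceil(max(np.linalg.norm(dp)/45,np.degrees(np.linalg.norm(d))/8,1)))
    out=[];
    for k in range(n):
        Rk=A*R.from_rotvec(d*k/n)
        s=Rk.inv().apply(dp/n)/100;t=d/n/(np.pi/4)
        out.append([g,[round(float(v),3) for v in s],[round(float(v),3) for v in t]])
    return out
def show(rs):
    for i in range(0,len(rs),10): print(str(rs[i:i+10]).replace(" ",""))
a=np.radians(96.2)
U=np.array([np.cos(.6109)*np.cos(a),np.cos(.6109)*np.sin(a),np.sin(.6109)])  # tube axis uphill
W=np.array([np.sin(a),-np.cos(a),0]); N=np.cross(U,-W); N=N if N[2]>0 else -N
C0=np.array([545.,158.5,112.])
def grasp(lean,roll):
    z=R.from_rotvec(W*np.radians(lean)).apply([0,0,-1.])
    if z[1]<0: z=R.from_rotvec(-W*np.radians(lean)).apply([0,0,-1.])
    M=np.stack([np.cross(W,z),W,z],1)
    return R.from_rotvec(-U*np.radians(roll))*R.from_matrix(M)
E
python3 - <<'E'
from h import *
o=get_obs();print(W,N)
G=grasp(20,20);print(G.as_matrix().round(2),G.as_rotvec())
z=G.as_matrix()[:,2];tcp=C0+W*-5+0*z
pre=tcp-z*140;print(pre,tcp)
mid=np.array([330,400,380.])
r=R.from_rotvec(o["orientation"]);s=R.from_matrix(np.array(r.as_matrix()))
from scipy.spatial.transform import Slerp
half=Slerp([0,1],R.concatenate([r,G]))(.5)
show(rows(o["ee_pos"],o["orientation"],mid,half.as_rotvec(),1))
show(rows(mid,half.as_rotvec(),pre,G.as_rotvec(),1))
E
```

```text
[0.99415096 0.10799936 0.        ] [ 0.06194896 -0.57024988  0.81913211]
[[-0.01  0.96  0.3 ]
 [ 0.93 -0.09  0.34]
 [ 0.35  0.28 -0.89]] [-2.17578124 -2.08449071 -0.71669676]
[498.71504955 110.01273297 236.87672527] [540.02924518 157.96000322 112.        ]
[[1,[-0.296,-0.213,-0.225],[-0.045,0.011,0.119]],[1,[-0.312,-0.177,-0.235],[-0.045,0.011,0.119]],[1,[-0.325,-0.139,-0.243],[-0.045,0.011,0.119]],[1,[-0.334,-0.099,-0.25],[-0.045,0.011,0.119]],[1,[-0.339,-0.059,-0.256],[-0.045,0.011,0.119]],[1,[-0.341,-0.018,-0.26],[-0.045,0.011,0.119]],[1,[-0.338,0.023,-0.263],[-0.045,0.011,0.119]]]
[[1,[-0.388,-0.067,0.097],[-0.035,0.008,0.093]],[1,[-0.392,-0.041,0.093],[-0.035,0.008,0.093]],[1,[-0.395,-0.015,0.09],[-0.035,0.008,0.093]],[1,[-0.396,0.011,0.087],[-0.035,0.008,0.093]],[1,[-0.394,0.038,0.085],[-0.035,0.008,0.093]],[1,[-0.391,0.064,0.084],[-0.035,0.008,0.093]],[1,[-0.386,0.09,0.084],[-0.035,0.008,0.093]],[1,[-0.379,0.116,0.084],[-0.035,0.008,0.093]],[1,[-0.371,0.14,0.085],[-0.035,0.008,0.093]]]
```

>>> jog_arm(commands=[[1, [-0.296, -0.213, -0.225], [-0.045, 0.011, 0.119]], [1, [-0.312, -0.177, -0.235], [-0.045, 0.011, 0.119]], [1, [-0.325, -0.139, -0.243], [-0.045, 0.011, 0.119]], [1, [-0.334, -0.099, -0.25], [-0.045, 0.011, 0.119]], [1, [-0.339, -0.059, -0.256], [-0.045, 0.011, 0.119]], [1, [-0.341, -0.018, -0.26], [-0.045, 0.011, 0.119]], [1, [-0.338, 0.023, -0.263], [-0.045, 0.011, 0.119]], [1, [0, 0, 0], [0, 0, 0]]])

```text
t: 0.95
ee_pos: [332.5, 398.0, 383.5]
orientation: [-1.405, -2.757, -0.396]
ft_force: [0.0, 0.3, 0.9]
width: 87.8
grasp_force: 0.0
```

```bash
python3 - <<'E'
from h import *
o=get_obs();print(o["ee_pos"],o["orientation"],o["ft_force"],o["moment"])
G=grasp(20,20)
show(rows(o["ee_pos"],o["orientation"],[485,160,280],G.as_rotvec(),1))
E
```

```text
[332.46024391 397.98989434 383.5014723 ] [-1.40459897 -2.75690596 -0.39575767] [0.0189513  0.26667918 0.85018556] [-0.16694643  0.07008168 -0.01012428]
[[1,[-0.419,-0.049,0.084],[-0.043,0.01,0.118]],[1,[-0.422,-0.013,0.08],[-0.043,0.01,0.118]],[1,[-0.423,0.024,0.076],[-0.043,0.01,0.118]],[1,[-0.419,0.06,0.075],[-0.043,0.01,0.118]],[1,[-0.413,0.096,0.074],[-0.043,0.01,0.118]],[1,[-0.403,0.132,0.075],[-0.043,0.01,0.118]],[1,[-0.389,0.166,0.077],[-0.043,0.01,0.118]]]
```

>>> jog_arm(commands=[[1, [-0.419, -0.049, 0.084], [-0.043, 0.01, 0.118]], [1, [-0.422, -0.013, 0.08], [-0.043, 0.01, 0.118]], [1, [-0.423, 0.024, 0.076], [-0.043, 0.01, 0.118]], [1, [-0.419, 0.06, 0.075], [-0.043, 0.01, 0.118]], [1, [-0.413, 0.096, 0.074], [-0.043, 0.01, 0.118]], [1, [-0.403, 0.132, 0.075], [-0.043, 0.01, 0.118]], [1, [-0.389, 0.166, 0.077], [-0.043, 0.01, 0.118]], [1, [0, 0, 0], [0, 0, 0]]])

```text
t: 1.75
ee_pos: [483.7, 159.5, 274.1]
orientation: [-2.177, -2.085, -0.699]
ft_force: [0.6, 0.4, -0.8]
width: 87.8
grasp_force: 0.0
```

```bash
python3 - <<'E'
from h import *
o=get_obs();im=get_image("wrist");P=pts(im,o);np.save("w_p.npy",P)
print(o["qpos"],o["ee_pos"],o["orientation"],o["moment"],o["ft_force"])
cv2.imwrite("pics/w1.png",im["image"])
q=P[np.isfinite(P).all(-1)];d=q@N
m=(q[:,0]>480)&(q[:,0]<620)&(q[:,1]>40)&(q[:,1]<270)&(q[:,2]>25)
q=q[m]; d=(q-C0)@N; h,e=np.histogram(d,np.arange(-60,60,2));k=e[h[35:].argmax()+35]+1;print("top plane d (expect 20)",k,h[30:])
t=q[abs(d-k)<6];l=np.stack([(t-C0)@U,(t-C0)@W],1).astype(np.float32)
print(len(t),cv2.minAreaRect(l),np.percentile(l,[1,50,99],axis=0))
for s in range(-120,120,30):
    b=l[(l[:,0]>s)&(l[:,0]<s+30)]
    if len(b)>5: print(s,len(b),np.percentile(b[:,1],[3,50,97]).round(1))
G=grasp(20,20)
E
```

```text
[ 0.10822779  0.0514375   2.07856963  0.47682794  0.72656803 -0.16283237] [483.71272816 159.49050012 274.11025546] [-2.17687791 -2.08457396 -0.69900358] [-0.15653609  0.23543219  0.05031056] [ 0.56705572  0.36043165 -0.75978188]
top plane d (expect 20) 21 [ 119  192  141  152  179  162  166  158  221 1637 2700   24   36   22
   31   20   33   27   38   36   28   40   37   32   38   34   34   39
   45]
4710 ((23.95752716064453, 32.208984375), (95.70246887207031, 193.3844757080078), 89.99945831298828) [[-64.62774864 -15.20235233]
 [ 48.99513245  -1.35605901]
 [119.94437241  73.36759926]]
-90 134 [-14.4  10.3  63.8]
-60 519 [-15.1  -1.5  52.8]
-30 586 [-15.1  -2.1  12.8]
0 654 [-14.9  -1.9  13.1]
30 760 [-14.9  -1.7  13.4]
60 957 [-14.8  -0.7  73.8]
90 1057 [-14.8  -1.8  12.9]
```

View pics/w1.png

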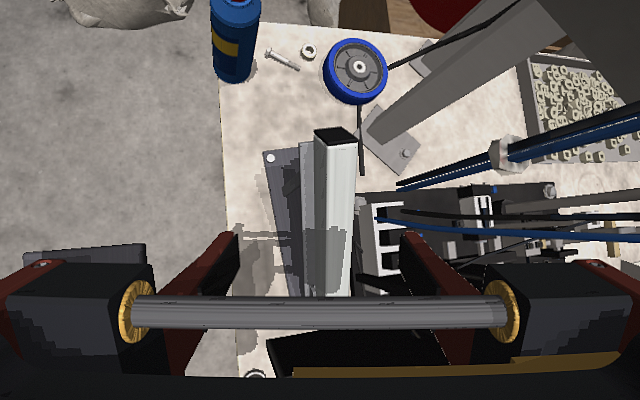

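```bash
cat >> h.py <<'E'
C0=C0-1.0*W
E
python3 - <<'E'
from h import *
for lean,roll,s,sh in((20,20,0,5),(12,20,8,5),(12,22,5,6),(8,22,5,5)):
    G=grasp(lean,roll);M=G.as_matrix();tcp=C0+s*U-sh*W+3*M[:,2]
    print(lean,roll,s,tcp.round(1),M[:,2].round(2))
    for zz in(-80,-135):
        for x in(-37,37): print((tcp+M@[x,89,zz]).round(),end=' ')
    print()
    for y in(-28.5,-57.5): # near finger outer tip, clearance above plate (normal) and lateral
        for x in (-10,10):
            p=tcp+M@[x,y,0]-C0;print("tip n",(p@N+20).round(1),"lat",(p@W).round(1),end='; ')
    print()
E
```

```text
20 20 0 [539.9 158.9 109.3] [ 0.3   0.34 -0.89]
[602.  89. 192.] [601. 158. 219.] [586.  70. 242.] [585. 139. 268.] 
tip n 10.0 lat -31.7; tip n 5.1 lat -29.9; tip n 0.0 lat -58.9; tip n -4.8 lat -57.2; 
12 20 8 [539.2 165.  113.8] [ 0.29  0.21 -0.93]
[600. 104. 205.] [602. 176. 222.] [583.  92. 256.] [586. 164. 273.] 
tip n 11.3 lat -32.2; tip n 4.0 lat -29.5; tip n 1.4 lat -59.4; tip n -5.9 lat -56.8; 
12 22 5 [538.6 162.4 112.1] [ 0.32  0.21 -0.92]
[595. 100. 205.] [598. 172. 222.] [577.  89. 255.] [580. 161. 273.] 
tip n 10.4 lat -32.9; tip n 3.1 lat -29.9; tip n -0.5 lat -59.7; tip n -7.7 lat -56.8; 
8 22 5 [539.6 162.3 112.1] [ 0.32  0.14 -0.94]
[596. 105. 208.] [600. 178. 220.] [578.  97. 260.] [583. 170. 272.] 
tip n 11.1 lat -32.1; tip n 2.6 lat -28.7; tip n 0.2 lat -59.0; tip n -8.2 lat -55.6;
```

```bash
python3 - <<'E'
from h import *
o=get_obs()
G=grasp(12,22);M=G.as_matrix();tcp=C0+5*U-6*W+3*M[:,2];pre=tcp-110*M[:,2];print(pre)
a=rows(o["ee_pos"],o["orientation"],pre,G.as_rotvec(),1);show(a)
E
```

```text
[502.87678035 139.80428493 213.65512606]
[[1,[-0.208,0.02,0.267],[-0.028,-0.086,0.009]],[1,[-0.19,0.016,0.281],[-0.028,-0.086,0.009]]]
```

>>> jog_arm(commands=[[1, [-0.208, 0.02, 0.267], [-0.028, -0.086, 0.009]], [1, [-0.19, 0.016, 0.281], [-0.028, -0.086, 0.009]], [1, [0, 0, 0], [0, 0, 0]], [1, [0, 0, 0], [0, 0, 0]]])

```text
t: 2.2
ee_pos: [502.7, 143.1, 215.8]
orientation: [2.209, 2.05, 0.596]
ft_force: [1.0, -0.3, -0.4]
width: 87.7
grasp_force: 0.0
```

```bash
python3 - <<'E'
from h import *
o=get_obs();print(o["ee_pos"],o["orientation"],o["ft_force"],o["moment"])
G=grasp(12,22);M=G.as_matrix();tcp=C0+5*U-6*W+3*M[:,2]
print(np.degrees((R.from_rotvec(o["orientation"]).inv()*G).as_rotvec()))
show(rows(o["ee_pos"],o["orientation"],tcp,G.as_rotvec(),1,5))
E
```

```text
[502.66739558 143.08867876 215.81951936] [2.20874797 2.04983294 0.59639404] [ 0.97705667 -0.30919479 -0.41151907] [-0.13739889  0.17250096  0.00407635]
[ 0.04617276 -0.17944216  0.32931663]
[[1,[-0.008,-0.0,0.223],[0.0,-0.001,0.001]],[1,[-0.008,-0.0,0.223],[0.0,-0.001,0.001]],[1,[-0.008,-0.0,0.223],[0.0,-0.001,0.001]],[1,[-0.008,-0.0,0.223],[0.0,-0.001,0.001]],[1,[-0.008,-0.0,0.223],[0.0,-0.001,0.001]]]
```

>>> jog_arm(commands=[[1, [-0.008, 0, 0.223], [0, 0, 0]], [1, [-0.008, 0, 0.223], [0, 0, 0]], [1, [-0.008, 0, 0.223], [0, 0, 0]], [1, [-0.008, 0, 0.223], [0, 0, 0]], [1, [0, 0, 0], [0, 0, 0]]])

```text
t: 2.7
ee_pos: [532.5, 157.6, 132.2]
orientation: [2.211, 2.047, 0.596]
ft_force: [-0.1, 0.3, 0.7]
width: 88.2
grasp_force: 0.0
```

```bash
python3 - <<'E'
from h import *
o=get_obs();print(o["ee_pos"],o["ft_force"],o["moment"])
G=grasp(12,22);M=G.as_matrix();tcp=C0+5*U-6*W+3*M[:,2]
print("remaining tool",M.T@(tcp-o["ee_pos"]))
E
```

```text
[532.46537908 157.59127235 132.24362754] [-0.09415234  0.28399589  0.74360839] [-0.13251258  0.20076662 -0.02501479]
remaining tool [ 0.302419   -0.96041075 21.57669797]
```

Clear so far. I'll finish the descent and close.

>>> jog_arm(commands=[[1, [0, 0, 0.1], [0, 0, 0]], [1, [0, 0, 0.11], [0, 0, 0]], [1, [0, 0, 0], [0, 0, 0]]])

```text
t: 3.0
ee_pos: [539.6, 161.2, 113.2]
orientation: [2.21, 2.045, 0.597]
ft_force: [0.0, -0.7, -0.5]
width: 87.6
grasp_force: 0.0
```

>>> jog_arm(commands=[[-1, [0, 0, 0], [0, 0, 0]], [-1, [0, 0, 0], [0, 0, 0]], [-1, [0, 0, 0], [0, 0, 0]], [-1, [0, 0, 0], [0, 0, 0]], [-1, [0, 0, 0], [0, 0, 0]], [-1, [0, 0, 0], [0, 0, 0]]])

```text
t: 3.6
ee_pos: [542.9, 160.5, 115.1]
orientation: [2.206, 2.038, 0.603]
ft_force: [10.1, -9.1, 5.8]
width: 43.1
grasp_force: 6.0
```

```bash
python3 - <<'E'
from h import *
o=get_obs();print(o)
im=get_image("wrist");cv2.imwrite("pics/w2.png",im["image"])
E
```

```text
{'t': 3.6, 'qpos': array([ 0.1906714 ,  0.39489792,  2.09421263,  0.47927393,  0.30421463,
       -0.16370572]), 'qvel': array([-0.00916362, -0.00592851, -0.02434688, -0.00405252, -0.03324971,
        0.00270625]), 'joint_torque': array([  6.7079258 , -38.51747632, -10.14195263,   0.68335416,
         2.96968818,  -0.15702034]), 'ee_pos': array([542.86817047, 160.46260306, 115.10549466]), 'orientation': array([2.20608341, 2.03797879, 0.60336035]), 'ft_force': array([10.12778579, -9.14641772,  5.80106217]), 'moment': array([-1.38351008, -1.63646698, -1.08434642]), 'grasp_force': 5.9548563323915005, 'width': 43.123517945178705}
```

View pics/w2.png

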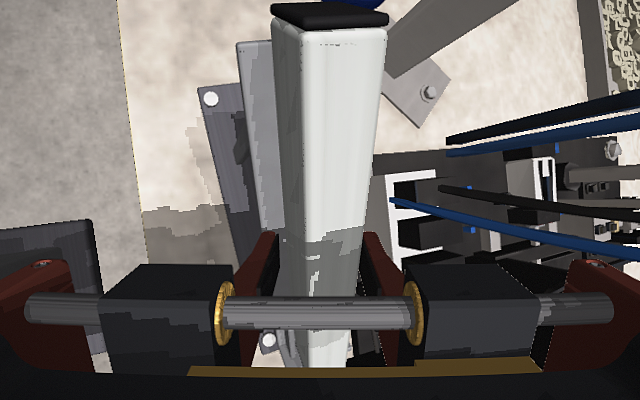

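The fingers (about (265,260) and (375,260)) straddle the tube. They have stopped at 43 mm, so the tube has not rolled fully into them yet. I'll let them keep closing.

>>> jog_arm(commands=[[-1, [0, 0, 0], [0, 0, 0]], [-1, [0, 0, 0], [0, 0, 0]], [-1, [0, 0, 0], [0, 0, 0]], [-1, [0, 0, 0], [0, 0, 0]]])

```text
t: 4.05
ee_pos: [545.7, 159.6, 116.7]
orientation: [2.203, 2.033, 0.608]
ft_force: [9.4, -11.5, 7.4]
width: 34.8
grasp_force: 28.2
```

>>> jog_arm(commands=[[-1, [0, 0, 0], [0, 0, 0]], [-1, [0, 0, 0], [0, 0, 0]], [-1, [0, 0, 0], [0, 0, 0]]])

```text
t: 4.35
ee_pos: [545.7, 159.6, 116.7]
orientation: [2.203, 2.033, 0.608]
ft_force: [9.8, -11.5, 7.0]
width: 34.7
grasp_force: 28.2
```

```bash
python3 - <<'E'
from h import *
o=get_obs();print(o["width"],o["grasp_force"],o["ft_force"],o["moment"],o["ee_pos"])
p=o["ee_pos"]
show(rows(p,o["orientation"],p+[-2,3,40],o["orientation"],-1,6))
E
```

```text
34.69402015739428 28.238393194042146 [  9.79384448 -11.53235638   7.00524266] [-1.70968342 -1.87079018 -1.17312658] [545.67061058 159.61458955 116.65477136]
[[-1,[0.02,0.018,-0.061],[0.0,0.0,0.0]],[-1,[0.02,0.018,-0.061],[0.0,0.0,0.0]],[-1,[0.02,0.018,-0.061],[0.0,0.0,0.0]],[-1,[0.02,0.018,-0.061],[0.0,0.0,0.0]],[-1,[0.02,0.018,-0.061],[0.0,0.0,0.0]],[-1,[0.02,0.018,-0.061],[0.0,0.0,0.0]]]
```

>>> jog_arm(commands=[[-1, [0.02, 0.018, -0.061], [0, 0, 0]], [-1, [0.02, 0.018, -0.061], [0, 0, 0]], [-1, [0.02, 0.018, -0.061], [0, 0, 0]], [-1, [0.02, 0.018, -0.061], [0, 0, 0]], [-1, [0.02, 0.018, -0.061], [0, 0, 0]], [-1, [0.02, 0.018, -0.061], [0, 0, 0]], [-1, [0, 0, 0], [0, 0, 0]]])

```text
t: 5.05
ee_pos: [538.3, 164.2, 154.2]
orientation: [2.209, 2.044, 0.598]
ft_force: [0.5, 0.8, -4.4]
width: 32.4
grasp_force: 28.2
```

```bash
python3 - <<'E'
from h import *
o=get_obs();print(o["width"],o["grasp_force"],o["ft_force"],o["moment"],o["ee_pos"],o["orientation"])
im=get_image("wrist");cv2.imwrite("pics/w3.png",im["image"])
P=pts(im,o);np.save("w3_p.npy",P)
E
```

```text
32.38032254899647 28.249848189298064 [ 0.50249155  0.78690863 -4.41553751] [-0.46295886  0.50268478  0.02473961] [538.25182674 164.16952041 154.16520199] [2.20924398 2.04421411 0.59784627]
```

View pics/w3.png

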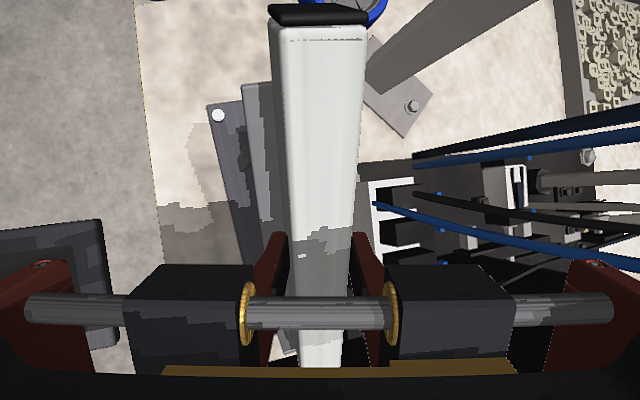

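Lifted cleanly. In the picture the tube sits nearly square between the fingers, from (315,15) down to (320,365), clear of the rest. I carry it out toward the robot and set the tool vertical so I can feel the moment.

```bash
python3 - <<'E'
from h import *
o=get_obs();p=o["ee_pos"];r=o["orientation"]
V=R.from_matrix(np.stack([np.cross(W,[0,0,-1]),W,[0,0,-1]],1)).as_rotvec()
a=[500,175,230.];b=[400,210,280.]
show(rows(p,r,a,r,-1,5)+rows(np.array(a),r,b,V,-1,5))
E
```

```text
[[-1,[0.054,-0.027,-0.161],[0.0,0.0,0.0]],[-1,[0.054,-0.027,-0.161],[0.0,0.0,0.0]],[-1,[0.054,-0.027,-0.161],[0.0,0.0,0.0]],[-1,[0.054,-0.027,-0.161],[0.0,0.0,0.0]],[-1,[0.054,-0.027,-0.161],[0.0,0.0,0.0]],[-1,[0.084,-0.165,-0.143],[0.087,-0.053,-0.047]],[-1,[0.084,-0.172,-0.135],[0.087,-0.053,-0.047]],[-1,[0.085,-0.178,-0.127],[0.087,-0.053,-0.047]],[-1,[0.087,-0.183,-0.118],[0.087,-0.053,-0.047]],[-1,[0.089,-0.187,-0.109],[0.087,-0.053,-0.047]]]
```

>>> jog_arm(commands=[[-1, [0.054, -0.027, -0.161], [0, 0, 0]], [-1, [0.054, -0.027, -0.161], [0, 0, 0]], [-1, [0.054, -0.027, -0.161], [0, 0, 0]], [-1, [0.054, -0.027, -0.161], [0, 0, 0]], [-1, [0.054, -0.027, -0.161], [0, 0, 0]], [-1, [0.084, -0.165, -0.143], [0.087, -0.053, -0.047]], [-1, [0.084, -0.172, -0.135], [0.087, -0.053, -0.047]], [-1, [0.085, -0.178, -0.127], [0.087, -0.053, -0.047]], [-1, [0.087, -0.183, -0.118], [0.087, -0.053, -0.047]], [-1, [0.089, -0.187, -0.109], [0.087, -0.053, -0.047]]])

```text
t: 6.1
ee_pos: [399.1, 210.3, 279.9]
orientation: [-2.095, -2.34, 0.007]
ft_force: [-0.3, -0.0, -5.3]
width: 32.2
grasp_force: 28.2
```

>>> jog_arm(commands=[[-1, [0, 0, 0], [0, 0, 0]], [-1, [0, 0, 0], [0, 0, 0]], [-1, [0, 0, 0], [0, 0, 0]]])

```text
t: 6.4
ee_pos: [400.0, 209.7, 278.7]
orientation: [-2.098, -2.338, 0.003]
ft_force: [0.2, 0.5, -4.8]
width: 32.2
grasp_force: 28.2
```

```bash
cat >> h.py <<'E'
def tubefit(P,o):
    "tube top face in tool frame: direction, normal, endpoints"
    M=R.from_rotvec(o["orientation"]).as_matrix();L=(P.reshape(-1,3)-o["ee_pos"])@M
    return L
E
python3 - <<'E'
from h import *
F=[];m=[]
for i in range(6):
    o=get_obs();F.append(o["ft_force"]);m.append(o["moment"]);im=get_image("wrist")
print(np.mean(F,0),np.std(F,0),np.mean(m,0),np.std(m,0),o["ee_pos"],o["orientation"],o["width"],o["qpos"])
M=R.from_rotvec(o["orientation"]).as_matrix();print(M.round(3));print("moment tool",M.T@np.mean(m,0))
P=pts(im,o);L=tubefit(P,o);L=L[np.isfinite(L).all(1)]
k=L[(abs(L[:,1])<25)&(L[:,0]>15)&(L[:,0]<160)&(L[:,2]>-120)&(L[:,2]<60)]
# robust line z(x) of top
for x in range(15,150,10):
    b=k[(k[:,0]>=x)&(k[:,0]<x+10)]
    if len(b)>10: print(x,len(b),np.percentile(b[:,1],[2,50,98]).round(1),np.percentile(b[:,2],[5,25,50,95]).round(1))
b=k[abs(k[:,1])<9];b=b[(b[:,0]>30)&(b[:,0]<100)];c=np.median(b[:,2])
for _ in range(5):
    A=np.c_[b[:,:2],np.ones(len(b))];s=np.linalg.lstsq(A,b[:,2],rcond=None)[0];e=b[:,2]-A@s;b=b[abs(e)<max(2*np.median(abs(e)),1)]
print("plane z=ax+by+c",s,"angles",np.degrees(np.arctan(s[:2])),len(b))
E
```

```text
[ 0.05329257  0.24535275 -4.43917455] [0.28556932 0.49936751 0.26592001] [-0.18529625  0.03847276  0.0119663 ] [0.02682951 0.0052605  0.01611445] [400.14734231 209.70005146 279.18469501] [-2.09806486 -2.33803592  0.00290447] 32.351223855226266 [ 4.56704493e-01  9.20744786e-02  1.93765280e+00 -5.54423378e-04
  1.11365854e+00  3.48864916e-01]
[[-0.108  0.994 -0.001]
 [ 0.994  0.108 -0.001]
 [-0.001 -0.002 -1.   ]]
moment tool [ 0.05822416 -0.18008271 -0.01175633]
15 13623 [-24.1   0.1  24.1] [-119.  -116.8 -109.4  -24.8]
25 11117 [-24.3   0.3  24.3] [-105.7 -103.6  -98.5  -27.4]
35 1555 [-18.6  -0.5  15.1] [-35.5 -33.6 -31.9 -19.3]
45 1782 [-18.5  -0.5  15.2] [-39.4 -37.5 -35.7 -23.1]
55 2051 [-18.4  -0.5  15.2] [-43.3 -41.3 -39.5 -27.2]
65 2384 [-18.3  -0.1  15.4] [-47.2 -45.  -43.3 -32. ]
75 2801 [-18.2  -0.1  15.5] [-51.  -49.  -47.3 -36.4]
85 3218 [-17.8  -0.1  15.4] [-54.8 -52.9 -51.1 -41.2]
95 2982 [-18.2   0.5  15.3] [-56.9 -55.1 -53.5 -39.5]
105 563 [-19.5  -6.2  11.6] [-49.  -42.6 -34.9 -24.5]
plane z=ax+by+c [ -0.38194191   0.24336852 -17.22941967] angles [-20.9039526   13.67808387] 7979
```

```bash
python3 - <<'E'
from h import *
R0=R.from_rotvec([-.4365,-3.1109,.0024])
D=[((-1.4046,-2.7569,-.3958),(-.167,.0701,-.0101)),((-2.1769,-2.0846,-.699),(-.1565,.2354,.0503)),((2.2087,2.0498,.5964),(-.1374,.1725,.0041)),((2.211,2.047,.596),(-.1325,.2008,-.025))]
# M=(d)x(0,0,-1), d=(R-R0)k -> Mx=-dy, My=dx
A=[];b=[]
for r,m in D:
    d=R.from_rotvec(r).as_matrix()-R0.as_matrix();A+= [-d[1],d[0]];b+=[m[0],m[1]]
k,res,_,_=np.linalg.lstsq(np.array(A),np.array(b),rcond=None);print("k",k,"resid",(np.array(A)@k-b).round(3))
F=[];m=[]
for i in range(30):
    o=get_obs();F.append(o["ft_force"]);m.append(o["moment"]);get_image("wrist")
F=np.array(F);m=np.array(m);print(F.mean(0),F.std(0),m.mean(0),m.std(0))
Rm=R.from_rotvec(o["orientation"]).as_matrix();d=(Rm-R0.as_matrix())@k
mt=m.mean(0)-[-d[1],d[0],0]; print("tube moment tool",Rm.T@mt, "baseline",[-d[1],d[0]],o["t"])
w=-F.mean(0)[2];t=Rm.T@mt;print("w",w,"rx",-t[1]/w,"ry",t[0]/w)
E
```

```text
k [0.11424284 0.00292526 0.29004438] resid [ 0.041  0.001 -0.014 -0.042 -0.     0.038 -0.005  0.01 ]
[-0.06495723  0.09411253 -4.65832182] [0.51660331 0.59083135 0.58248035] [-0.16961111  0.02648007  0.00035602] [0.03153102 0.02485503 0.03276073]
tube moment tool [-0.06257009 -0.09729557 -0.00015347] baseline [np.float64(-0.0797015197085721), np.float64(0.09926472420974185)] 8.15
w 4.658321822882174 rx 0.02088639838343805 ry -0.013431895424842069
```

```bash
python3 - <<'E'
from h import *
o=get_obs()
show(rows(o["ee_pos"],o["orientation"],[400,210,280],[-.4365,-3.1109,.0024],-1,10))
E
```

```text
[[-1,[-0.0,-0.0,-0.001],[-0.0,-0.0,-0.151]],[-1,[-0.0,-0.0,-0.001],[-0.0,-0.0,-0.151]],[-1,[-0.0,-0.0,-0.001],[-0.0,-0.0,-0.151]],[-1,[-0.0,-0.0,-0.001],[-0.0,-0.0,-0.151]],[-1,[-0.0,-0.0,-0.001],[-0.0,-0.0,-0.151]],[-1,[-0.0,-0.0,-0.001],[-0.0,-0.0,-0.151]],[-1,[-0.0,-0.0,-0.001],[-0.0,-0.0,-0.151]],[-1,[-0.0,-0.0,-0.001],[-0.0,-0.0,-0.151]],[-1,[-0.0,-0.0,-0.001],[-0.0,-0.0,-0.151]],[-1,[0.0,-0.0,-0.001],[-0.0,-0.0,-0.151]]]
```

>>> jog_arm(commands=[[-1, [0, 0, 0], [0, 0, -0.151]], [-1, [0, 0, 0], [0, 0, -0.151]], [-1, [0, 0, 0], [0, 0, -0.151]], [-1, [0, 0, 0], [0, 0, -0.151]], [-1, [0, 0, 0], [0, 0, -0.151]], [-1, [0, 0, 0], [0, 0, -0.151]], [-1, [0, 0, 0], [0, 0, -0.151]], [-1, [0, 0, 0], [0, 0, -0.151]], [-1, [0, 0, 0], [0, 0, -0.151]], [-1, [0, 0, 0], [0, 0, -0.151]]])

```text
t: 9.2
ee_pos: [400.2, 210.2, 279.5]
orientation: [-0.424, -3.112, 0.002]
ft_force: [-0.2, -0.1, -5.0]
width: 32.3
grasp_force: 28.2
```

```bash
python3 - <<'E'
from h import *
for i in range(4): get_image("wrist")
F=[];m=[]
for i in range(40):
    o=get_obs();F.append(o["ft_force"]);m.append(o["moment"]);im=get_image("wrist")
F=np.array(F);m=np.array(m);print(F.mean(0),F.std(0),m.mean(0),m.std(0))
Rm=R.from_rotvec(o["orientation"]).as_matrix();t=Rm.T@m.mean(0);w=-F.mean(0)[2]
print(o["orientation"],o["ee_pos"],o["width"],o["t"],"tool moment",t,"w",w,"rx",-t[1]/w,"ry",t[0]/w)
L=tubefit(pts(im,o),o);L=L[np.isfinite(L).all(1)]
np.save("L.npy",L)
b=L[(abs(L[:,1])<9)&(L[:,0]>35)&(L[:,0]<100)&(L[:,2]>-70)&(L[:,2]<0)]
for _ in range(6):
    A=np.c_[b[:,:2],np.ones(len(b))];s=np.linalg.lstsq(A,b[:,2],rcond=None)[0];e=b[:,2]-A@s;b=b[abs(e)<max(2*np.median(abs(e)),1)]
print("plane",s,np.degrees(np.arctan(s[:2])),len(b))
# frame of tube in tool: normal n (up = -z tool), axis u, and end position
n=-np.array([-s[0],-s[1],1]);n/=np.linalg.norm(n)   # pointing -z tool = up
k=L[(L[:,0]>20)&(L[:,0]<150)&(abs(L[:,1])<40)];d=k@n-np.array([0,0,s[2]])@n
f=k[(abs(d)<2.5)&(k[:,0]>35)]
f2=np.c_[f[:,0],f[:,1]]
for x in range(35,120,8):
    c=f[(f[:,0]>=x)&(f[:,0]<x+8)]
    if len(c)>10: print(x,len(c),np.percentile(c[:,1],[2,50,98]).round(1))
print("max x on top plane",np.percentile(f[:,0],[90,99,99.8]))
E
```

```text
[ 0.12249497  0.04972662 -4.72444903] [0.47683996 0.41326071 0.46786815] [-0.01966666 -0.11583223 -0.0044302 ] [0.02817621 0.03019181 0.03603908]
[-4.31691752e-01 -3.11073183e+00  2.13681048e-03] [400.10189119 210.17765526 279.47314455] 31.92842401057368 11.35 tool moment [-0.01262216 -0.11680363  0.00459374] w 4.7244490339827045 rx 0.024723228797273802 ry -0.002671668211860675
plane [ -0.3804027    0.23935823 -17.37284757] [-20.82695008  13.46096003] 7588
35 1095 [-11.7   1.2  15.5]
43 1216 [-11.7   1.5  15.6]
51 1377 [-11.6   1.5  15.6]
59 1534 [-11.6   1.4  15.7]
67 1767 [-11.6   1.7  15.8]
75 1973 [-11.5   1.7  16. ]
83 2240 [-11.4   1.6  15.8]
91 2360 [-11.1   1.9  15.9]
99 1368 [-10.7   3.3  15.8]
max x on top plane [ 98.53329322 102.89716134 103.79693269]
```

```bash
cat >> h.py <<'E'
n=np.array([-.3804,.2394,-1]);n/=np.linalg.norm(n)
u=np.array([.935,.003,0]);u[2]=-(u[:2]@n[:2])/n[2];u/=np.linalg.norm(u)
T=np.stack([u,np.cross(n,u),n],1)     # tube axes in tool frame
B=np.array([24.7,-2.6,-6.0]);CT=B-20*n  # balance point, contact point (tool)
def place(th,sad,h):
    c,s=np.cos(np.radians(th)),np.sin(np.radians(th))
    Rw=np.array([[c,-s,0],[s,c,0],[0,0,1]])@T.T
    return np.array(sad)+[0,0,h]-Rw@CT,Rw
E
python3 - <<'E'
from h import *
S=[506,-149,85]
for th in(21.5,14,8,201.5,190):
    p,Rw=place(th,S,0);print(th,p.round(),R.from_matrix(Rw).as_rotvec().round(3),"toolz",Rw[:,2].round(2),"tooly",Rw[:,1].round(2))
    for nm,b in dict(slab=[(-37,37),(-89,89),(-135,-80)],wr=[(-67,67),(-60,60),(-340,-140)]).items():
        c=np.array([[x,y,z] for x in b[0] for y in b[1] for z in b[2]])@Rw.T+p
        print(nm,c[c[:,0].argmax()].round(),c[c[:,1].argmax()].round(),"zmin",c[:,2].min().round())
    e=[(p+Rw@(B+u*t)).round() for t in(93,-147)];print("ends",e)
    f=np.array([p+Rw@[x,y,0] for x in(-10,10) for y in(-57,-29,29,57)]);print("tips z",f[:,2].round(),"rel saddle xy",(f[:,:2]-S[:2]).round().tolist())
E
```

```text
21.5 [ 483. -160.  109.] [ 2.785  0.475 -0.451] toolz [-0.26 -0.32 -0.91] tooly [ 0.36 -0.91  0.22]
slab [ 583. -187.  238.] [519. -26. 200.] zmin 149.0
wr [652. -87. 409.] [608.  22. 382.] zmin 200.0
ends [array([ 593., -115.,  105.]), array([ 369., -203.,  105.])]
tips z [100. 106. 118. 125.  93.  99. 112. 118.] rel saddle xy [[-52.0, 38.0], [-42.0, 13.0], [-21.0, -40.0], [-11.0, -65.0], [-34.0, 43.0], [-24.0, 18.0], [-3.0, -35.0], [7.0, -60.0]]
14 [ 482. -157.  109.] [ 2.827  0.293 -0.479] toolz [-0.29 -0.28 -0.91] tooly [ 0.24 -0.95  0.22]
slab [ 577. -197.  238.] [535. -29. 200.] zmin 149.0
wr [ 659. -107.  409.] [630.   7. 382.] zmin 200.0
ends [array([ 596., -127.,  105.]), array([ 363., -185.,  105.])]
tips z [100. 106. 118. 125.  93.  99. 112. 118.] rel saddle xy [[-47.0, 44.0], [-40.0, 18.0], [-26.0, -37.0], [-20.0, -63.0], [-28.0, 48.0], [-22.0, 21.0], [-8.0, -34.0], [-1.0, -60.0]]
8 [ 481. -154.  109.] [ 2.853  0.146 -0.501] toolz [-0.32 -0.25 -0.91] tooly [ 0.14 -0.97  0.22]
slab [ 572. -204.  238.] [547. -32. 200.] zmin 149.0
wr [ 662. -123.  409.] [645.  -7. 382.] zmin
[... 460 characters left out ...]
n 200.0
ends [array([ 419., -183.,  105.]), array([643., -95., 105.])]
tips z [100. 106. 118. 125.  93.  99. 112. 118.] rel saddle xy [[52.0, -38.0], [42.0, -13.0], [21.0, 40.0], [11.0, 65.0], [34.0, -43.0], [24.0, -18.0], [3.0, 35.0], [-7.0, 60.0]]
190 [ 530. -143.  109.] [-0.19   2.773  0.351] toolz [ 0.31  0.26 -0.91] tooly [-0.17  0.96  0.22]
slab [ 555. -246.  175.] [525. -75. 214.] zmin 149.0
wr [ 559. -231.  247.] [ 539. -116.  273.] zmin 200.0
ends [array([ 414., -165.,  105.]), array([ 651., -123.,  105.])]
tips z [100. 106. 118. 125.  93.  99. 112. 118.] rel saddle xy [[44.0, -48.0], [39.0, -21.0], [29.0, 35.0], [24.0, 62.0], [25.0, -49.0], [20.0, -22.0], [10.0, 33.0], [5.0, 60.0]]
```

```bash
cat >> h.py <<'E'
def place2(th,sad,h,rho):
    p,Rw=place(th,sad,h);ax=Rw@u
    D=R.from_rotvec(ax*np.radians(rho))
    piv=np.array(sad)+[0,0,h]
    return piv+D.apply(p-piv),D.as_matrix()@Rw
E
python3 - <<'E'
from h import *
from scipy.spatial.transform import Slerp
o=get_obs()
for rho in(10,-10):
    p,Rw=place2(13,[506,-149,85],45,rho);print(rho,p,"toolz",Rw[:,2].round(3),"y",Rw[:,1].round(2))
p,Rw=place2(13,[506,-149,85],45,10) 
if abs(Rw[2,1])>.15: p,Rw=place2(13,[506,-149,85],45,-10)
A=R.from_rotvec(o["orientation"]);G=R.from_matrix(Rw)
v1=np.array([370,90,300.]);v2=np.array([370,-110,280.])
sl=Slerp([0,1],R.concatenate([A,G]));print(A.inv()*G and (A.inv()*G).magnitude()*57.3)
h=sl(.5).as_rotvec();g=sl(1.).as_rotvec()
show(rows(o["ee_pos"],o["orientation"],v1,h,-1,10));show(rows(v1,h,v2,g,-1,10));show(rows(v2,g,p,g,-1,6));print(p,g)
E
```

```text
10 [ 482.7827939  -160.51990508  152.9719024 ] toolz [-0.336 -0.122 -0.934] y [ 0.23 -0.97  0.05]
-10 [ 480.93396321 -152.51173957  153.63930323] toolz [-0.265 -0.431 -0.863] y [ 0.21 -0.9   0.38]
151.9911685754128
[[-1,[-0.004,-0.124,-0.02],[0.029,-0.012,0.166]],[-1,[-0.02,-0.123,-0.017],[0.029,-0.012,0.166]],[-1,[-0.036,-0.119,-0.014],[0.029,-0.012,0.166]],[-1,[-0.051,-0.114,-0.011],[0.029,-0.012,0.166]],[-1,[-0.066,-0.107,-0.008],[0.029,-0.012,0.166]],[-1,[-0.079,-0.097,-0.005],[0.029,-0.012,0.166]],[-1,[-0.091,-0.086,-0.002],[0.029,-0.012,0.166]],[-1,[-0.102,-0.074,0.0],[0.029,-0.012,0.166]],[-1,[-0.11,-0.06,0.003],[0.029,-0.012,0.166]],[-1,[-0.117,-0.045,0.005],[0.029,-0.012,0.166]]]
[[-1,[-0.192,0.008,0.058],[0.029,-0.012,0.166]],[-1,[-0.189,0.034,0.06],[0.029,-0.012,0.166]],[-1,[-0.182,0.059,0.06],[0.029,-0.012,0.166]],[-1,[-0.172,0.084,0.06],[0.029,-0.012,0.166]],[-1,[-0.159,0.107,0.06],[0.029,-0.012,0.166]],[-1,[-0.144,0.128,0.058],[0.029,-0.012,0.166]],[-1,[-0.125,0.147,0.056],[0.029,-0.012,0.166]],[-1,[-0.104,0.163,0.054],[0.029,-0.012,0.166]],[-1,[-0.082,0.176,0.051],[0.029,-0.012,0.166]],[-1,[-0.058,0.187,0.047],[0.029,-0.012,0.166]]]
[[-1,[0.23,0.115,0.145],[0.0,0.0,0.0]],[-1,[0.23,0.115,0.145],[0.0,0.0,0.0]],[-1,[0.23,0.115,0.145],[0.0,0.0,0.0]],[-1,[0.23,0.115,0.145],[0.0,0.0,0.0]],[-1,[0.23,0.115,0.145],[0.0,0.0,0.0]],[-1,[0.23,0.115,0.145],[0.0,0.0,0.0]]]
[ 482.7827939  -160.51990508  152.9719024 ] [ 2.9890368   0.33243635 -0.54035777]
```

>>> jog_arm(commands=[[-1, [-0.004, -0.124, -0.02], [0.029, -0.012, 0.166]], [-1, [-0.02, -0.123, -0.017], [0.029, -0.012, 0.166]], [-1, [-0.036, -0.119, -0.014], [0.029, -0.012, 0.166]], [-1, [-0.051, -0.114, -0.011], [0.029, -0.012, 0.166]], [-1, [-0.066, -0.107, -0.008], [0.029, -0.012, 0.166]], [-1, [-0.079, -0.097, -0.005], [0.029, -0.012, 0.166]], [-1, [-0.091, -0.086, -0.002], [0.029, -0.012, 0.166]], [-1, [-0.102, -0.074, 0], [0.029, -0.012, 0.166]], [-1, [-0.11, -0.06, 0.003], [0.029, -0.012, 0.166]], [-1, [-0.117, -0.045, 0.005], [0.029, -0.012, 0.166]]])

```text
t: 12.4
ee_pos: [369.9, 89.8, 300.0]
orientation: [2.189, 2.145, -0.344]
ft_force: [1.0, 0.8, -4.8]
width: 32.3
grasp_force: 28.2
```

>>> jog_arm(commands=[[-1, [-0.192, 0.008, 0.058], [0.029, -0.012, 0.166]], [-1, [-0.189, 0.034, 0.06], [0.029, -0.012, 0.166]], [-1, [-0.182, 0.059, 0.06], [0.029, -0.012, 0.166]], [-1, [-0.172, 0.084, 0.06], [0.029, -0.012, 0.166]], [-1, [-0.159, 0.107, 0.06], [0.029, -0.012, 0.166]], [-1, [-0.144, 0.128, 0.058], [0.029, -0.012, 0.166]], [-1, [-0.125, 0.147, 0.056], [0.029, -0.012, 0.166]], [-1, [-0.104, 0.163, 0.054], [0.029, -0.012, 0.166]], [-1, [-0.082, 0.176, 0.051], [0.029, -0.012, 0.166]], [-1, [-0.058, 0.187, 0.047], [0.029, -0.012, 0.166]]])

```text
t: 13.4
ee_pos: [370.3, -110.6, 280.4]
orientation: [2.986, 0.322, -0.534]
ft_force: [0.4, -0.1, -4.5]
width: 32.4
grasp_force: 28.2
```

>>> jog_arm(commands=[[-1, [0, 0, 0], [0, 0, 0]], [-1, [0, 0, 0], [0, 0, 0]], [-1, [0, 0, 0], [0, 0, 0]]])

```text
t: 13.7
ee_pos: [370.0, -109.4, 280.5]
orientation: [2.985, 0.332, -0.534]
ft_force: [-0.1, -0.4, -4.2]
width: 30.9
grasp_force: 28.9
```

```bash
python3 - <<'E'
from h import *
o=get_obs();print(o["qpos"],o["ee_pos"],o["orientation"],o["width"])
im=get_image("wrist");P=pts(im,o);cv2.imwrite("pics/w4.png",im["image"])
q=P[np.isfinite(P).all(-1)]
s=q[(q[:,0]>450)&(q[:,0]<570)&(q[:,1]>-210)&(q[:,1]<-90)&(q[:,2]>76)&(q[:,2]<95)]
print("saddle pts",len(s))
if len(s)>20: print(cv2.minAreaRect(s[:,:2].astype(np.float32)),np.median(s[:,2]))
L=tubefit(P,o);L=L[np.isfinite(L).all(1)]
b=L[(abs(L[:,1])<9)&(L[:,0]>35)&(L[:,0]<100)&(L[:,2]>-70)&(L[:,2]<0)]
for _ in range(6):
    A=np.c_[b[:,:2],np.ones(len(b))];c=np.linalg.lstsq(A,b[:,2],rcond=None)[0];e=b[:,2]-A@c;b=b[abs(e)<max(2*np.median(abs(e)),1)]
print("plane",c,len(b))
E
```

```text
[-0.17177472  0.15704654  1.90907565 -0.18628255  1.39445604  1.23955223] [ 369.99886808 -109.4135111   280.51911629] [ 2.98454897  0.33236415 -0.53435981] 30.875972977369216
saddle pts 0
plane [ -0.38408818   0.15284241 -15.89044224] 7542
```

View pics/w4.png

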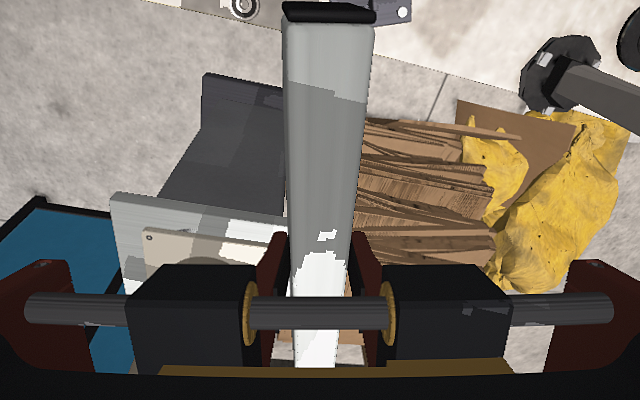

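The tube is rolling into line with the pads: the fingers are now at 30.9 mm, and in the picture its cap is at (330,12). I wait and measure its attitude again.

>>> jog_arm(commands=[[-1, [0, 0, 0], [0, 0, 0]], [-1, [0, 0, 0], [0, 0, 0]], [-1, [0, 0, 0], [0, 0, 0]], [-1, [0, 0, 0], [0, 0, 0]], [-1, [0, 0, 0], [0, 0, 0]]])

```text
t: 14.25
ee_pos: [370.0, -109.8, 280.5]
orientation: [2.984, 0.33, -0.535]
ft_force: [-0.8, -0.4, -5.0]
width: 30.9
grasp_force: 28.9
```

```bash
cat > tf.py <<'E'
from h import *
def tf():
    o=get_obs();im=get_image("wrist");P=pts(im,o)
    L=tubefit(P,o);L=L[np.isfinite(L).all(1)]
    b=L[(abs(L[:,1])<9)&(L[:,0]>35)&(L[:,0]<100)&(L[:,2]>-70)&(L[:,2]<0)]
    for _ in range(6):
        A=np.c_[b[:,:2],np.ones(len(b))];c=np.linalg.lstsq(A,b[:,2],rcond=None)[0];e=b[:,2]-A@c;b=b[abs(e)<max(2*np.median(abs(e)),1)]
    nn=np.array([c[0],c[1],-1]);nn/=np.linalg.norm(nn)
    k=L[(L[:,0]>35)&(L[:,0]<150)&(abs(L[:,1])<40)];d=(k-[0,0,c[2]])@nn;f=k[abs(d)<2.5]
    y=[np.percentile(f[(f[:,0]>=x)&(f[:,0]<x+10),1],[2,98]).mean() for x in(40,60,80)]
    print("t",o["t"],"width",o["width"],"plane",c,"ymid",y,"xend",np.percentile(f[:,0],[99,99.8]),"tubez_world",R.from_rotvec(o["orientation"]).apply(nn),"ft",o["ft_force"],o["ee_pos"])
    return o,P,c
if __name__=="__main__": tf()
E
python3 tf.py
```

```text
t 14.25 width 30.8521405823577 plane [ -0.38527615   0.14854967 -15.80885306] ymid [np.float64(1.9996203721730712), np.float64(2.717165299198113), np.float64(3.264430019258188)] xend [102.56270336 103.18857929] tubez_world [ 0.01255234 -0.08508577  0.99629456] ft [-0.82898823 -0.41951728 -4.96130229] [ 370.04389224 -109.83849291  280.52208487]
```

```bash
cat >> h.py <<'E'
n=np.array([-.385,.1485,-1]);n/=np.linalg.norm(n)
u=np.array([.933,.03,0]);u[2]=-(u[:2]@n[:2])/n[2];u/=np.linalg.norm(u)
T=np.stack([u,np.cross(n,u),n],1)
B=np.array([24.4,-1.5,-3.8]);CT=B-20*n
E
python3 - <<'E'
from h import *
o=get_obs()
p,Rw=place2(13,[506,-149,85],45,4);print(p,Rw[:,2].round(3),Rw[:,1].round(2))
a=p-[0,0,45]-Rw[:,2]*300;print("axis300",a)
g=R.from_matrix(Rw).as_rotvec()
show(rows(o["ee_pos"],o["orientation"],p,g,-1,7))
E
```

```text
[ 483.25114903 -157.60531751  155.21044029] [-0.329 -0.152 -0.932] [ 0.25 -0.96  0.07]
axis300 [ 582.08985176 -111.96480364  389.75981757]
[[-1,[0.198,0.094,0.122],[-0.004,-0.001,-0.004]],[-1,[0.198,0.094,0.122],[-0.004,-0.001,-0.004]],[-1,[0.197,0.094,0.123],[-0.004,-0.001,-0.004]],[-1,[0.197,0.094,0.123],[-0.004,-0.001,-0.004]],[-1,[0.197,0.094,0.123],[-0.004,-0.001,-0.004]],[-1,[0.197,0.094,0.123],[-0.004,-0.001,-0.004]],[-1,[0.197,0.095,0.124],[-0.004,-0.001,-0.004]]]
```

>>> jog_arm(commands=[[-1, [0.198, 0.094, 0.122], [-0.004, -0.001, -0.004]], [-1, [0.198, 0.094, 0.122], [-0.004, -0.001, -0.004]], [-1, [0.197, 0.094, 0.123], [-0.004, -0.001, -0.004]], [-1, [0.197, 0.094, 0.123], [-0.004, -0.001, -0.004]], [-1, [0.197, 0.094, 0.123], [-0.004, -0.001, -0.004]], [-1, [0.197, 0.094, 0.123], [-0.004, -0.001, -0.004]], [-1, [0.197, 0.095, 0.124], [-0.004, -0.001, -0.004]], [-1, [0, 0, 0], [0, 0, 0]], [-1, [0, 0, 0], [0, 0, 0]]])

```text
t: 15.2
ee_pos: [482.6, -157.3, 154.7]
orientation: [2.961, 0.366, -0.541]
ft_force: [-0.2, 0.2, -4.5]
width: 31.0
grasp_force: 28.9
```

```bash
python3 - <<'E'
from tf import *
o,P,c=tf();q=P[np.isfinite(P).all(-1)]
s=q[(q[:,0]>440)&(q[:,0]<570)&(q[:,1]>-220)&(q[:,1]<-90)&(q[:,2]>72)&(q[:,2]<98)];print("wrist saddle",len(s))
if len(s)>10: print(cv2.minAreaRect(s[:,:2].astype(np.float32)),np.median(s,0))
im=get_image("scene");cv2.imwrite("pics/s2.png",cv2.resize(im["image"][190:350,230:430],None,fx=3.5,fy=3.5,interpolation=cv2.INTER_CUBIC))
cv2.imwrite("pics/w5.png",get_image("wrist")["image"])
E
```

```text
t 15.2 width 31.019901961516414 plane [ -0.38094631   0.14626787 -15.7592013 ] ymid [np.float64(1.9519913408934535), np.float64(2.5797775547150836), np.float64(3.202891846402312)] xend [102.72492729 103.41697864] tubez_world [ 0.02355766 -0.06827985  0.99738804] ft [-0.21082371  0.19025965 -4.53790561] [ 482.62135    -157.30307286  154.69149292]
wrist saddle 703
((496.69866943359375, -125.7957534790039), (16.50075340270996, 17.50446891784668), 20.205713272094727) [ 499.98879777 -124.83001584   85.80134635]
```

View pics/s2.png

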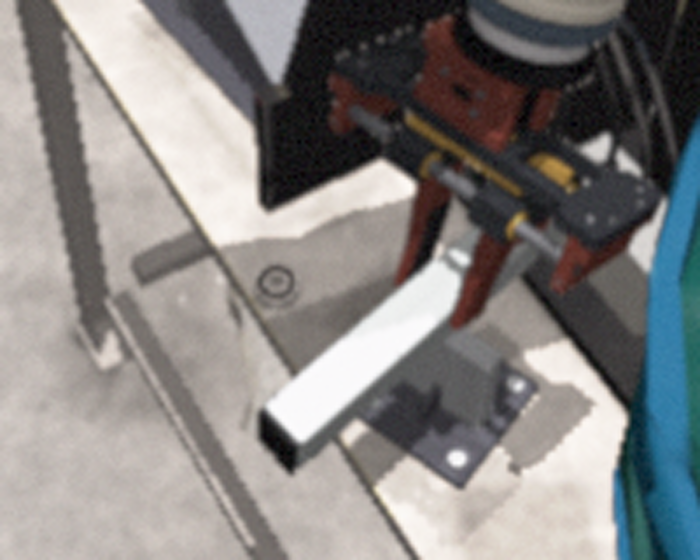

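```bash
python3 - <<'E'
from h import *
o=get_obs();r=o["orientation"];M=R.from_rotvec(r).as_matrix()
c=o["ee_pos"]+M@CT;print("contact pt",c,"tube dir",M@u)
d=np.array([505,-148.3,85+6])-c;print(d)
show(rows(o["ee_pos"],r,o["ee_pos"]+d,r,-1,5));print("1mm down",(M.T@[0,0,-1]/100).round(4))
E
```

```text
contact pt [ 505.53390606 -148.55787841  130.5905884 ] tube dir [ 0.97415242  0.22588341 -0.0019341 ]
[ -0.53390606   0.25787841 -39.5905884 ]
[[-1,[0.028,-0.006,0.074],[0.0,0.0,0.0]],[-1,[0.028,-0.006,0.074],[0.0,0.0,0.0]],[-1,[0.028,-0.006,0.074],[0.0,0.0,0.0]],[-1,[0.028,-0.006,0.074],[0.0,0.0,0.0]],[-1,[0.028,-0.006,0.074],[0.0,0.0,0.0]]]
1mm down [ 0.0036 -0.0006  0.0093]
```

>>> jog_arm(commands=[[-1, [0.028, -0.006, 0.074], [0, 0, 0]], [-1, [0.028, -0.006, 0.074], [0, 0, 0]], [-1, [0.028, -0.006, 0.074], [0, 0, 0]], [-1, [0.028, -0.006, 0.074], [0, 0, 0]], [-1, [0.028, -0.006, 0.074], [0, 0, 0]], [-1, [0, 0, 0], [0, 0, 0]], [-1, [0, 0, 0], [0, 0, 0]]])

```text
t: 16.05
ee_pos: [482.7, -157.0, 115.0]
orientation: [2.961, 0.366, -0.539]
ft_force: [0.2, 0.8, -4.9]
width: 30.9
grasp_force: 28.9
```

```bash
python3 - <<'E'
from h import *
F=[];m=[]
for i in range(20):
    o=get_obs();F.append(o["ft_force"]);m.append(o["moment"]);get_image("wrist")
print(np.mean(F,0),np.mean(m,0),o["ee_pos"],o["t"],R.from_rotvec(o["orientation"]).as_matrix()@CT+o["ee_pos"])
E
```

```text
[ 0.05471027  0.040053   -4.60741557] [ 0.13692716 -0.18552992  0.00182378] [ 482.80353581 -157.03821822  115.3509838 ] 17.0 [ 505.46450743 -148.34470892   90.09170291]
```

>>> jog_arm(commands=[[-1, [0.0036, -0.0006, 0.0093], [0, 0, 0]], [-1, [0.0036, -0.0006, 0.0093], [0, 0, 0]], [-1, [0.0036, -0.0006, 0.0093], [0, 0, 0]], [-1, [0, 0, 0], [0, 0, 0]], [-1, [0, 0, 0], [0, 0, 0]]])

```text
t: 17.55
ee_pos: [482.7, -157.1, 112.5]
orientation: [2.961, 0.366, -0.538]
ft_force: [-0.5, 0.7, -1.0]
width: 31.0
grasp_force: 29.0
```

>>> jog_arm(commands=[[-1, [0.0036, -0.0006, 0.0093], [0, 0, 0]], [-1, [0, 0, 0], [0, 0, 0]], [-1, [0, 0, 0], [0, 0, 0]]])

```text
t: 17.85
ee_pos: [482.4, -157.2, 112.2]
orientation: [2.96, 0.366, -0.539]
ft_force: [-3.7, 0.2, 5.9]
width: 30.9
grasp_force: 29.2
```

>>> jog_arm(commands=[[-1, [-0.0022, 0.0004, -0.0056], [0, 0, 0]], [-1, [0, 0, 0], [0, 0, 0]], [-1, [0, 0, 0], [0, 0, 0]], [-1, [0, 0, 0], [0, 0, 0]]])

```text
t: 18.25
ee_pos: [482.5, -157.2, 112.3]
orientation: [2.96, 0.366, -0.539]
ft_force: [-3.7, -0.6, 6.3]
width: 30.7
grasp_force: 29.2
```

```bash
python3 - <<'E'
from tf import *
F=[];m=[]
for i in range(20):
    o=get_obs();F.append(o["ft_force"]);m.append(o["moment"]);get_image("wrist")
print(np.mean(F,0),np.mean(m,0),o["ee_pos"],o["t"])
tf()
dF=np.mean(F,0)-[.05,.04,-4.6];dM=np.mean(m,0)-[.137,-.1855,.002];print(dF,dM)
E
```

```text
[-3.73167843 -0.12466423  5.80161834] [-0.19323693  0.92760718 -0.1271825 ] [ 482.47961667 -157.14596631  112.24130334] 19.2
t 19.25 width 30.91261342565547 plane [ -0.39460474   0.14669303 -15.93597297] ymid [np.float64(1.8150566002018502), np.float64(2.5131330597041464), np.float64(3.023737240151382)] xend [102.16194486 102.76409069] tubez_world [ 0.01115798 -0.07037891  0.99745792] ft [-3.63654194 -0.3355926   5.85280951] [ 482.49914673 -157.15868499  112.25315239]
[-3.78167843 -0.16466423 10.40161834] [-0.33023693  1.11310718 -0.1291825 ]
```

>>> jog_arm(commands=[[-1, [-0.0036, 0.0006, -0.0093], [0, 0, 0]], [-1, [0, 0, 0], [0, 0, 0]], [-1, [0, 0, 0], [0, 0, 0]], [-1, [0, 0, 0], [0, 0, 0]]])

```text
t: 19.7
ee_pos: [483.0, -157.0, 112.7]
orientation: [2.961, 0.366, -0.537]
ft_force: [-0.2, 0.8, -2.2]
width: 30.9
grasp_force: 29.0
```

>>> jog_arm(commands=[[-0.2, [0, 0, 0], [0, 0, 0]]])

```text
t: 19.8
ee_pos: [483.1, -157.0, 112.9]
orientation: [2.961, 0.366, -0.537]
ft_force: [0.1, 0.2, -1.0]
width: 34.3
grasp_force: 0.0
```

```bash
python3 tf.py; python3 tf.py
```

```text
t 19.8 width 34.33221616323958 plane [ -0.3672404    0.06861072 -14.80134847] ymid [np.float64(-1.6426359839488862), np.float64(-1.8933840399339266), np.float64(-2.0331462837060856)] xend [103.40509246 104.02544654] tubez_world [0.01467309 0.00409719 0.99988395] ft [ 0.06329031  0.18045748 -1.01437783] [ 483.09293295 -156.95677861  112.87818682]
t 19.85 width 34.709045420539184 plane [ -0.39550018   0.07118707 -14.29993228] ymid [np.float64(-1.6312901901644734), np.float64(-1.9096119153502302), np.float64(-1.9847484284514065)] xend [101.85477383 102.43811178] tubez_world [-0.00888007 -0.00368022  0.9999538 ] ft [-0.0741511  -0.00473919 -0.86523753] [ 483.20241641 -157.03847025  112.9824816 ]
```

```bash
for i in 1 2 3 4; do python3 tf.py; done
```

```text
t 19.9 width 34.782783811794644 plane [ -0.37687978   0.06789308 -14.35848129] ymid [np.float64(-1.8198858405041278), np.float64(-2.080147492487029), np.float64(-2.2352987199644545)] xend [102.98084121 103.57973388] tubez_world [0.00596317 0.00315341 0.99997725] ft [-0.71081982 -0.42184674  0.73002415] [ 483.25173112 -157.09580134  113.08993145]
t 19.95 width 34.61740565021093 plane [ -0.37433659   0.0667231  -14.36367123] ymid [np.float64(-1.8969189042972827), np.float64(-2.162365197880617), np.float64(-2.2568636716647728)] xend [103.13282469 103.75831499] tubez_world [0.00780958 0.00475114 0.99995822] ft [ 0.87076885 -0.13546346 -0.23766884] [ 483.2652333  -157.12862237  113.1289313 ]
t 20.0 width 34.681536287291934 plane [ -0.39331708   0.07190309 -14.1117221 ] ymid [np.float64(-1.8254649281497066), np.float64(-1.9580040910501983), np.float64(-2.122866654247572)] xend [102.01869823 102.70708488] tubez_world [-0.00698431 -0.00371857  0.9999687 ] ft [ 0.35581332 -0.4689062   0.20768938] [ 483.22405574 -157.14017037  113.1522706 ]
t 20.05 width 34.90658453305228 plane [ -0.37209384   0.06789368 -14.37003564] ymid [np.float64(-1.883430443554686), np.float64(-2.096925740849925), np.float64(-2.2902383748463775)] xend [103.30333706 103.91405188] tubez_world [0.0101415  0.00414435 0.99993999] ft [0.04428259 0.4985911  0.09853524] [ 483.1655003  -157.12471692  113.11955472]
```

Balanced and level. Opening further and backing out along the tool.

>>> jog_arm(commands=[[0.0, [0, 0, 0], [0, 0, 0]], [0.3, [0, 0, 0], [0, 0, 0]], [0.5, [0, 0, 0], [0, 0, 0]], [0.5, [0, 0, 0], [0, 0, 0]]])

```text
t: 20.5
ee_pos: [482.8, -157.1, 113.0]
orientation: [2.961, 0.366, -0.538]
ft_force: [0.2, -0.4, -0.3]
width: 63.6
grasp_force: 0.0
```

```bash
python3 tf.py
```

```text
t 20.5 width 63.61649867639336 plane [ -0.38629055   0.06673602 -14.3875334 ] ymid [np.float64(-1.665075836481952), np.float64(-1.9156143399543524), np.float64(-2.023997389578045)] xend [102.69818152 103.32410529] tubez_world [-0.00150512  0.00211985  0.99999662] ft [ 0.18724819 -0.35108321 -0.28249844] [ 482.82623267 -157.05429682  112.95051432]
```

>>> jog_arm(commands=[[0.5, [0, 0, -0.05], [0, 0, 0]], [0.5, [0, 0, -0.1], [0, 0, 0]], [0.5, [0, 0, -0.15], [0, 0, 0]], [0.5, [0, 0, -0.2], [0, 0, 0]], [0.5, [0, 0, -0.2], [0, 0, 0]], [0.5, [0, 0, 0], [0, 0, 0]]])

```text
t: 21.15
ee_pos: [508.7, -146.6, 180.9]
orientation: [2.961, 0.366, -0.529]
ft_force: [-0.0, 0.2, 0.3]
width: 66.1
grasp_force: 0.0
```

```bash
python3 - <<'E'
from h import *
for k in range(2):
    im=get_image("scene");P=pts(im)
    q=P[np.isfinite(P).all(-1)];q=q[(q[:,0]>350)&(q[:,0]<480)&(q[:,1]>-220)&(q[:,1]<-120)&(q[:,2]>112)&(q[:,2]<135)]
    A=np.c_[q[:,:2],np.ones(len(q))];b=q
    for _ in range(5):
        A=np.c_[b[:,:2],np.ones(len(b))];c=np.linalg.lstsq(A,b[:,2],rcond=None)[0];e=b[:,2]-A@c;b=b[abs(e)<max(2*np.median(abs(e)),1)]
    print(c[:2],len(b),np.median(b,0),cv2.minAreaRect(b[:,:2].astype(np.float32)))
cv2.imwrite("pics/s3.png",cv2.resize(im["image"][190:350,230:430],None,fx=3,fy=3,interpolation=cv2.INTER_CUBIC))
o=get_obs();print(o["t"],o["ft_force"],o["ee_pos"],o["width"])
E
```

```text
[-0.00627235  0.04240665] 439 [ 417.12495974 -172.56088718  125.77438805] ((421.7266845703125, -171.62908935546875), (123.00226593017578, 29.76161766052246), 14.976630210876465)
[-0.00310909  0.03193823] 480 [ 416.94324221 -172.23914689  125.68264669] ((421.5363464355469, -171.40040588378906), (123.25116729736328, 29.577829360961914), 15.895463943481445)
21.25 [-0.3627571  -0.41922613 -0.24004771] [ 506.27598055 -146.49414744  178.42014916] 65.92512226239037
```

View pics/s3.png

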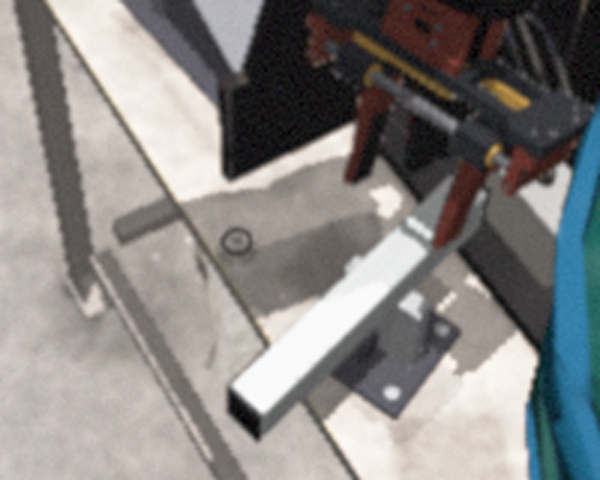

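The tube lies level across the saddle (cap at (245,410)). The gripper is clear above it and the bearing is still at (236,240).

```bash
python3 -c "
from workcell import close_job
print(close_job())"
```

```text
the job is handed in; nothing more can be done
None
```

I laid the tube level across the saddle, where it stayed balanced after release with the gripper clear, and I handed the job in; the hand-in returned no verdict.

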